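# Square up a row of tins with a straightedge

### The arm

A 6-joint arm with a two-finger parallel gripper is mounted at the origin on a cart in front of the work surface, level with it; the furniture and walls round the work are solid. World frame = base frame: x ahead of the robot, y to its left, z up, the work surface at z = 0. Lengths are in mm, angles in rad, forces in N, time in s.
With the tool pointing down it reaches from about 400 to 925 mm from the base axis. Payload 12.5 kg.
Tool frame: the origin (TCP) lies between the finger pads; the fingertips stand 19 mm ahead of it and the grasp point (between the pads) is the TCP (env.tips_ahead is the distance from the TCP to the fingertips, in mm); z points along the fingers, y is the line along which they close (so a half turn about z gives the same grasp; the last joint's range is limited). The gripper opens to 95 mm and grips with 3 to 60 N. Pads are 20 mm wide; open, the fingers measure 119 mm over their backs; the gripper's body (75 mm by 180 mm) begins 59 mm behind the grasp point.
Start: joints at [-1.389, 0.491, 1.559, -0, 1.092, -0.106], TCP at [177.425, -599.304, 233.661] pointing down, gripper open.
Joint ranges: [-3.1, 3.1], [-0.84, 2.19], [0.05, 2.79], [-1.13, 4.28], [0.06, 2.93], [-2.69, 2.69]. Speed limits (rad/s): [2.22, 2.22, 2.79, 3.14, 3.14, 3.14].

### API

Orientations are given as [roll, pitch, yaw] about the fixed x, y, z axes, in that order (R = Rz(yaw) Ry(pitch) Rx(roll)).
In Python, from cell import env gives the robot as it stands.
- The arm moves only by the shell command python3 -m crank 'ROWS'. ROWS is JSON, a list of rows, each a list of 5 numbers: the shift along the tool's x, y, z in mm, then the turn about the tool's z in degrees, then the finger opening in mm, from 0 to 95.1. In form: [[dx, dy, dz, yaw, grip], ...]. A call has 1 to 10 rows; each row is the pose to reach, as a shift and turn from the pose commanded when the call began, along the tool's axes at that moment; what a row does not reach only later rows make up. A row lasts 1/12 s, in which the tool goes at most 41.7 mm and 7.16 degrees, less where a joint would pass 70% of its speed; a pose out of reach is approached as far as the arm can. A call with a gripper value outside its range is refused whole. The fingers move at their own pace and stop on an object; the grip force is fixed at half the most. Time passes only in rows, so rows that repeat a pose let the fingers close. It gives the time, the measured TCP pose, the force, the opening and the grip force at its end, in the units of the state.
- env.state(): the state, without advancing time (a new reading comes with each control period).
- env.read_camera(name): name is "side" or "top"; returns a dict with "img" (400x640x3 uint8, blue, green, red), "K" (3x3 intrinsics, pixels), "pose" (4x4, takes a point from camera to world coordinates). Camera axes: x right, y down, z forward; pixel columns grow to the right and rows downward; lengths in mm; the calibration is good to about 2 mm. A picture is of the moment at which its call begins. There is no depth.
- env.job_done(): hands the job in; it is judged then, once.
The state is a dict: "t": time; "joints": joint angles; "qvel": joint speeds; "tau": joint torques, N m; "eef_pos": TCP position; "tcp_rot": TCP orientation; "ft_force": force on the tool from outside, world axes, zero at the start; "moment": the same for the moment, N m; "opening": opening from 0.0 (shut) to 1.0 (fully open); "grip_force": force on a finger pad.
Only numpy, scipy, OpenCV 4.12 (cv2) and the standard library are available. Lean on these libraries where they do the work, as an engineer would, in place of code of your own. Each camera call takes 0.05 s, during which the arm holds its last target. There are 200 camera calls.

### The job

Take the wooden straightedge by its handle and push the three sardine tins away from you with its long edge until they lie in one straight row, with their near long sides along the dark strip inlaid in the serving board. Push the tins only with the straightedge, never with the gripper, and leave the spice jar, salt shaker and jam jar where they stand. Then lay the straightedge flat on the bare worktop, clear of the board.

Things in the scene. Friction and masses are not known exactly. Their poses are not given: they have to be found in the camera images.
- board: pale wooden serving board fixed to the worktop, 260 (x) x 450 (y) x 12 mm thick. Origin: centre of its underside. x points away from the robot, across the board; y to the left along its length; z up. A dark wooden strip, 8 mm wide, is inlaid flush across its whole length, parallel to y.
- strip (a point): middle of the dark inlaid strip, on the board's top face (12 mm above the worktop), 5 mm on the near side of the board's centre; same axes as the board. A tin that is lined up has its near long side above this strip, its centre 30.5 mm further in x, its length parallel to the strip.
- tin_left: one of three identical flat sardine tins, 63 x 105 x 25 mm, rounded corners, 0.10 to 0.21 kg, lying loose on the board (the left one of the row as the robot sees it). Origin: centre of its underside. x across its 63 mm width, y along its 105 mm length, z up.
- tin_middle: one of three identical flat sardine tins, 63 x 105 x 25 mm, rounded corners, 0.10 to 0.21 kg, lying loose on the board (the middle one of the row as the robot sees it). Origin: centre of its underside. x across its 63 mm width, y along its 105 mm length, z up.
- tin_right: one of three identical flat sardine tins, 63 x 105 x 25 mm, rounded corners, 0.10 to 0.21 kg, lying loose on the board (the right one of the row as the robot sees it). Origin: centre of its underside. x across its 63 mm width, y along its 105 mm length, z up.
- ruler: loose brown wooden straightedge on the worktop right of the board, 0.25 kg, pointing roughly away from the robot: flat blade 60 (x) x 400 (y) x 16 mm, straight long edges at x = -30 and +30 mm; bar handle centred on top, 22 (x) x 100 (y) mm, from 16 to 63 mm above the underside. Origin: centre of its underside. y along its length, z up. Same either way round.
- spice: spice jar, 42 mm across, 96 mm tall, standing loose on the far part of the board, beyond the tins; must not be disturbed. Origin: centre of its underside, z up.
- salt: salt shaker, 44 mm across, 90 mm tall, standing loose on the worktop to the left of the board; must not be disturbed. Origin: centre of its underside, z up.
- jam: jam jar, 68 mm across, 84 mm tall, standing loose on the worktop to the left of the board; must not be disturbed. Origin: centre of its underside, z up.
There are look-alikes about, which are no part of the job. What is shaped like the tin_right but purple is not meant.

How it is judged:
By the outcome, as a careful person would: the job done as asked, in the order asked, and still so for the second after the job is handed in, with the robot touching nothing.
It also fails if it takes over 51 s, if anything falls off the work surface, if the arm or the gripper's body presses on something with over 40 N, if the wrist force passes 120 N, or if a joint passes its speed limit or range.

## Working session

There is one attempt and no reset: what is moved stays moved. The work goes in short steps, Python scripts to look and compute and a shell command to move; the robot and the scene stay as the last step left them, time stands still between calls to the robot, and variables do not carry over. Pictures are saved under pics/ and viewed, at most 10 in all, crops included, and the job is handed in when it is done.

```bash
mkdir -p pics; python3 - <<'E'
from cell import env
import cv2,numpy as np
for n in("top","side"):
    c=env.read_camera(n);cv2.imwrite(f"pics/{n}0.png",c["img"]);print(n,c["K"].tolist(),np.round(c["pose"],4).tolist())
s=env.state();print(s["t"],s["eef_pos"],s["tcp_rot"],s["ft_force"])
E
```

```text
top [[371.59645831697804, 0.0, 320.570136036427], [0.0, 371.59645831697804, 197.37414626372498], [0.0, 0.0, 1.0]] [[0.0202, -0.9894, 0.1438, 381.8184], [-0.9997, -0.0216, -0.0081, -65.3344], [0.0111, -0.1436, -0.9896, 1288.442], [0.0, 0.0, 0.0, 1.0]]
side [[495.68971115008776, 0.0, 313.79914059675656], [0.0, 495.68971115008776, 191.94311687357595], [0.0, 0.0, 1.0]] [[0.9771, -0.0716, 0.2003, 282.199], [-0.2126, -0.3485, 0.9129, -1411.5468], [0.0045, -0.9346, -0.3557, 561.5854], [0.0, 0.0, 0.0, 1.0]]
0.1 [ 177.4098146  -599.09326805  233.14750001] [-3.14065579e+00 -8.61115923e-05  2.87828238e-01] [-0.47206601  0.25858896 -0.21605188]
```

View pics/top0.png

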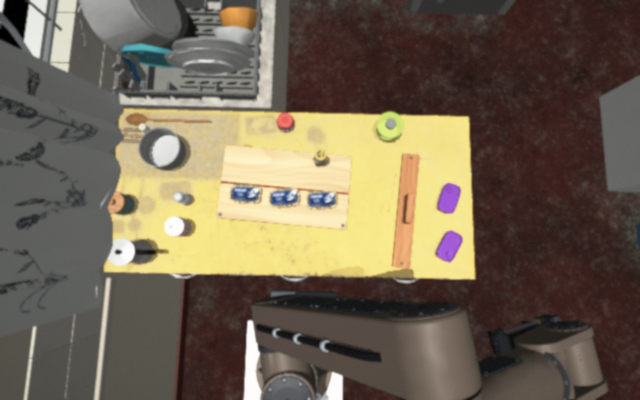

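View pics/side0.png

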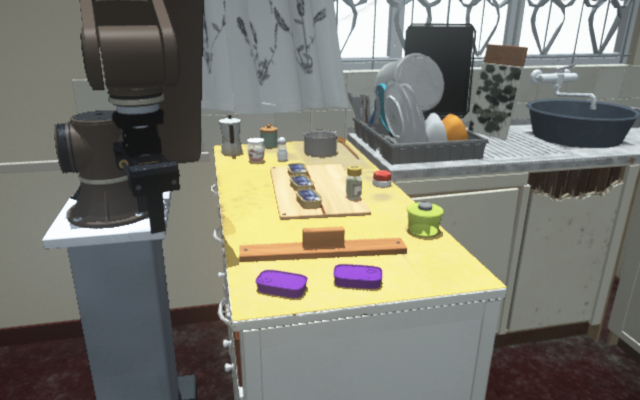

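The top view shows the board at u 220–350, v 147–227, with the tins at (245,195), (285,198) and (322,200). The ruler is at (406,210), with its handle at (406,207). The side view confirms the layout. Next I'll enlarge a crop of the top view.

```bash
python3 - <<'E'
import cv2
i=cv2.imread("pics/top0.png")[140:275,215:430]
i=cv2.resize(i,None,fx=3.7,fy=3.7,interpolation=cv2.INTER_CUBIC);print(i.shape);cv2.imwrite("pics/crop0.png",i)
E
```

```text
(500, 796, 3)
```

View pics/crop0.png

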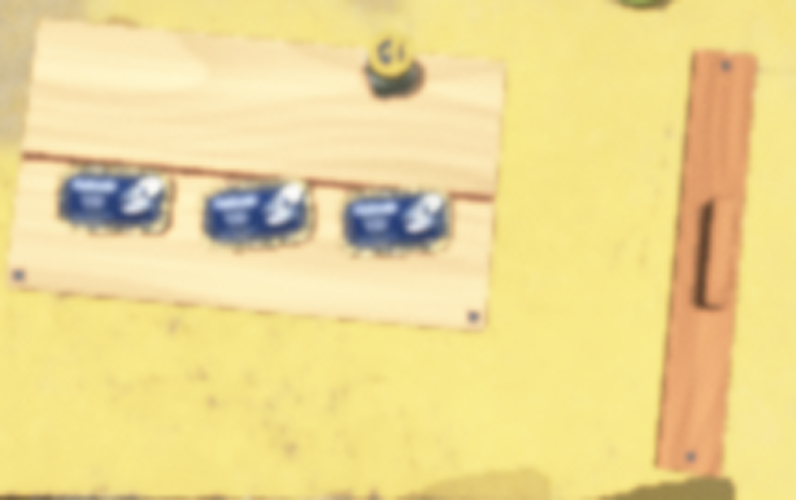

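The crop shows these pixel positions:
- **Board corners:** (40,18), (504,62), (484,328), (10,288)
- **Strip ends:** (22,155), (493,198)
- **Tins:** (114,201), (256,213), (396,221)
- **Ruler corners:** (693,52), (757,55), (721,475), (656,467)

```bash
cat > h.py <<'E'
from cell import env
import cv2,numpy as np
np.set_printoptions(suppress=True,precision=1)
K=np.array([[371.596,0,320.57],[0,371.596,197.374],[0,0,1]])
P=np.array([[0.0202,-0.9894,0.1438,381.8184],[-0.9997,-0.0216,-0.0081,-65.3344],[0.0111,-0.1436,-0.9896,1288.442]])
def w(uv,z):
    d=P[:,:3]@np.linalg.solve(K,[uv[0],uv[1],1.]);return P[:,3]+d*(z-P[2,3])/d[2]
def crop(c,z,o=(215,140),s=3.7): return w(((c[0]+.5)/s-.5+o[0],(c[1]+.5)/s-.5+o[1]),z)
E
python3 - <<'E'
from h import *
for n,z,pts in [("board",12,[(40,18),(504,62),(484,328),(10,288)]),("strip",12,[(22,155),(493,198)]),("tins",37,[(114,201),(256,213),(396,221)]),("ruler",16,[(693,52),(757,55),(721,475),(656,467)]),("handle",63,[(722,200),(718,308)]),("spice top",96,[(390,55)])]:
    q=np.array([crop(p,z)[:2] for p in pts]);print(n,q.tolist() and q.round(1).tolist(),q.mean(0))
    if len(q)==4:
        print([round(float(np.hypot(*(q[i]-q[i-1]))),1) for i in range(4)],[np.degrees(np.arctan2(*(q[a]-q[b])[::-1])).round(2) for a,b in((0,1),(3,2),(0,3),(1,2))])
    if len(q)==2: print(np.degrees(np.arctan2(*(q[0]-q[1])[::-1])))
E
```

```text
board [[748.7, 264.1], [715.8, -179.7], [462.0, -163.3], [489.9, 277.2]] [604.1  49.6]
[259.2, 445.1, 254.4, 441.4] [np.float64(85.76), np.float64(86.38), np.float64(-2.89), np.float64(-3.7)]
strip [[615.5, 273.4], [584.2, -170.5]] [599.8  51.5]
85.97643308051309
tins [[569.8, 180.0], [561.5, 49.3], [556.9, -79.4]] [562.8  50. ]
ruler [[728.7, -359.7], [727.2, -420.8], [332.3, -380.8], [338.3, -321.4]] [ 531.7 -370.7]
[392.3, 61.2, 396.9, 59.7] [np.float64(88.57), np.float64(84.22), np.float64(-5.6), np.float64(-5.79)]
handle [[578.9, -373.5], [481.0, -368.6]] [ 529.9 -371. ]
-2.9176841111024014
spice top [[697.9, -70.5]] [697.9 -70.5]
```

```bash
python3 -m crank '[[404,-118,90,22.2,95],[404,-118,90,22.2,95],[404,-118,90,22.2,95],[404,-118,90,22.2,95],[404,-118,90,22.2,95],[404,-118,90,22.2,95],[404,-118,90,22.2,95],[404,-118,90,22.2,95],[404,-118,90,22.2,95],[404,-118,90,22.2,95]]'; python3 -m crank '[[0,0,0,0,95],[0,0,0,0,95],[0,0,0,0,95]]'
```

```text
t: 0.93
eef_pos: [518.4, -379.2, 146.6]
tcp_rot: [-3.141, 0.0, -0.1]
ft_force: [0.2, -0.9, 0.6]
opening: 0.995
grip_force: 0.0
t: 1.18
eef_pos: [516.7, -380.7, 147.0]
tcp_rot: [-3.141, 0.001, -0.099]
ft_force: [-0.4, -0.3, 1.0]
opening: 0.997
grip_force: 0.0
```

```bash
python3 -m crank '[[13.5,-11,20,0,95],[13.5,-11,60,0,95],[13.5,-11,85,0,95],[13.5,-11,105,0,95],[13.5,-11,105,0,95],[13.5,-11,105,0,95],[13.5,-11,105,0,0],[13.5,-11,105,0,0],[13.5,-11,105,0,0],[13.5,-11,105,0,0]]'; python3 -m crank '[[0,0,0,0,0],[0,0,0,0,0],[0,0,0,0,0],[0,0,0,0,0]]'
```

```text
t: 2.02
eef_pos: [531.7, -371.5, 43.5]
tcp_rot: [3.14, -0.002, -0.1]
ft_force: [-0.6, 0.7, -0.4]
opening: 0.778
grip_force: 0.0
t: 2.35
eef_pos: [531.5, -371.1, 42.3]
tcp_rot: [3.141, -0.0, -0.1]
ft_force: [0.4, -0.5, 0.2]
opening: 0.495
grip_force: 0.0
```

```bash
python3 -m crank '[[0,0,0,0,0],[0,0,0,0,0],[0,0,0,0,0],[0,0,0,0,0],[0,0,0,0,0],[0,0,0,0,0],[0,0,0,0,0],[0,0,0,0,0]]'
```

```text
t: 3.02
eef_pos: [531.5, -371.2, 42.3]
tcp_rot: [3.141, -0.0, -0.1]
ft_force: [-0.3, -1.6, 0.1]
opening: 0.234
grip_force: 30.0
```

```bash
python3 -m crank '[[0,0,-15,0,0],[0,0,-40,0,0],[0,0,-70,0,0],[0,0,-100,0,0],[0,0,-130,0,0],[0,0,-130,-6,0],[0,-10,-130,-12,0],[-5,-30,-130,-18,0],[-10,-60,-130,-24,0],[-15,-90,-130,-30,0]]'
```

```text
t: 3.85
eef_pos: [524.8, -279.2, 171.8]
tcp_rot: [-3.141, 0.001, 0.428]
ft_force: [1.5, -0.0, -2.6]
opening: 0.228
grip_force: 30.0
```

```bash
python3 -m crank '[[9,-33,0,-6.5,0],[18,-66,0,-13,0],[27,-99,0,-19.5,0],[37,-131,0,-26,0],[46,-164,0,-32.5,0],[55,-197,0,-39,0],[64,-230,0,-45.5,0],[74,-262,0,-52,0],[83,-295,0,-57,0],[92,-328,0,-61.7,0]]';python3 -m crank '[[0,0,0,0,0],[0,0,0,0,0],[0,0,0,0,0]]'
python3 - <<'E'
from h import *
c=env.read_camera("top");i=c["img"][140:275,215:430];cv2.imwrite("pics/top1.png",c["img"])
cv2.imwrite("pics/crop1.png",cv2.resize(i,None,fx=3.7,fy=3.7,interpolation=cv2.INTER_CUBIC))
s=env.state();print(s["eef_pos"],s["tcp_rot"],s["joints"])
E
```

```text
t: 4.68
eef_pos: [473.6, 58.3, 172.2]
tcp_rot: [-3.141, 0.0, 1.505]
ft_force: [0.2, 0.4, -3.1]
opening: 0.23
grip_force: 30.0
t: 4.93
eef_pos: [474.3, 56.7, 172.2]
tcp_rot: [-3.141, 0.0, 1.501]
ft_force: [0.3, 0.7, -2.4]
opening: 0.227
grip_force: 30.0
[474.5  56.2 172.2] [-3.1  0.   1.5] [-0.   0.4  2.  -0.   0.8  0.1]
```

View pics/crop1.png

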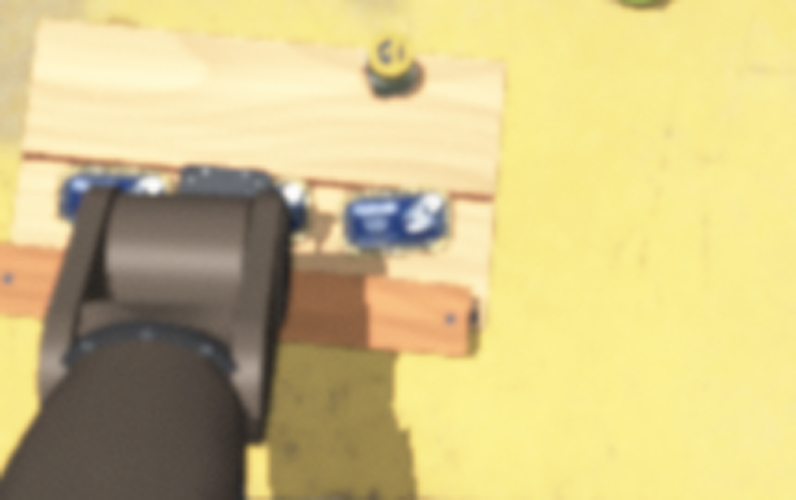

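The ruler is held level near the board's near edge. Its far edge runs from (0,243) to (474,286), and its right end is at (476,286)–(472,355). I'll check that against the TCP.

```bash
python3 - <<'E'
from h import *
a,b,c=[crop(p,146) for p in((0,243),(475,286),(471,355))]
print(a,b,c,np.degrees(np.arctan2(*(a-b)[1::-1])))
T=np.array([474.5,56.2]);t=np.radians(86);y=np.array([np.cos(t),np.sin(t)]);x=np.array([y[1],-y[0]])
for q in(a,b,c):print(x@(q[:2]-T),y@(q[:2]-T))
E
```

```text
[515.9 251.8 146. ] [ 488.4 -145.1  146. ] [ 431.  -142.5  146. ] 86.02786106391004
27.694188025073295 198.0114232004125
27.88767399313902 -199.88897741569915
-29.508431950538444 -201.24386301060326
```

```bash
python3 -m crank '[[0,0,30,0,0],[0,0,60,0,0],[0,0,85,0,0],[0,0,100,0,0],[0,0,108,0,0],[0,0,113,0,0],[0,0,115,0,0],[0,0,115,0,0],[0,0,115,0,0],[0,0,115,0,0]]'
python3 -m crank '[[0,5,0,0,0],[0,10,0,0,0],[0,15,0,0,0],[0,20,0,0,0],[0,25,0,0,0],[0,30,0,0,0],[0,35,0,0,0],[0,40,0,0,0],[0,45,0,0,0],[0,50,0,0,0]]'
```

```text
t: 5.82
eef_pos: [474.8, 56.6, 58.1]
tcp_rot: [3.14, 0.0, 1.501]
ft_force: [0.8, 0.7, -2.5]
opening: 0.231
grip_force: 30.0
t: 6.65
eef_pos: [524.5, 53.1, 57.1]
tcp_rot: [-3.141, 0.0, 1.501]
ft_force: [-2.3, 0.9, -2.9]
opening: 0.233
grip_force: 30.0
```

```bash
python3 -m crank '[[0,5,0,0,0],[0,9,0,0,0],[0,13,0,0,0],[0,17,0,0,0],[0,21,0,0,0],[0,25,0,0,0],[0,28,0,0,0],[0,30,0,0,0],[0,31,0,0,0],[0,31,0,0,0]]'
python3 - <<'E'
from h import *
c=env.read_camera("top");i=c["img"][140:275,215:430];cv2.imwrite("pics/top2.png",c["img"])
cv2.imwrite("pics/crop2.png",cv2.resize(i,None,fx=3.7,fy=3.7,interpolation=cv2.INTER_CUBIC))
c=env.read_camera("side");cv2.imwrite("pics/side2.png",cv2.resize(c["img"][120:260,230:430],None,fx=4,fy=4,interpolation=cv2.INTER_CUBIC))
s=env.state();print(s["eef_pos"],s["tcp_rot"])
E
```

```text
t: 7.48
eef_pos: [555.5, 51.0, 57.3]
tcp_rot: [3.141, 0.0, 1.501]
ft_force: [-0.7, -0.3, -3.3]
opening: 0.229
grip_force: 30.0
[555.5  51.   57.4] [3.1 0.  1.5]
```

View pics/crop2.png

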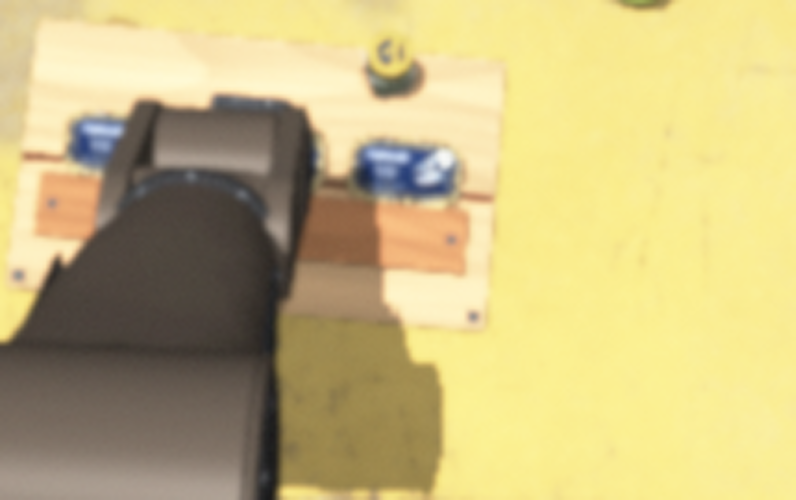

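View pics/side2.png

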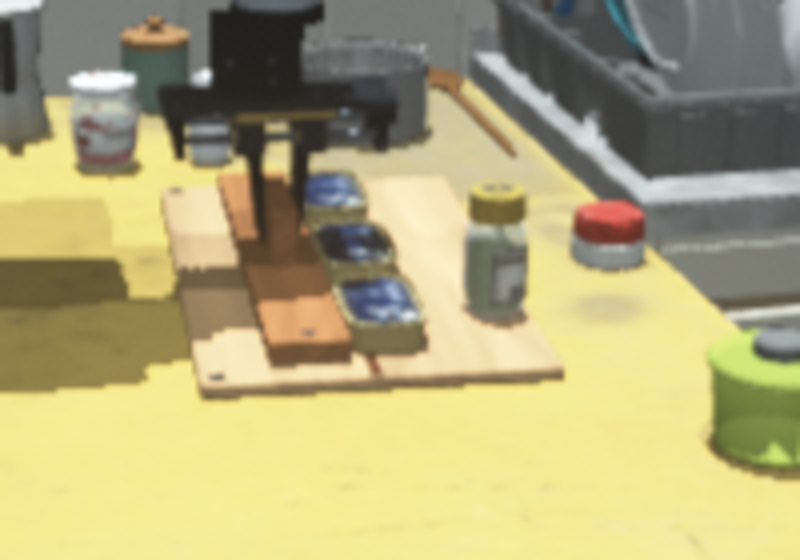

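Top view: the tins lie against the blade. The blade's far edge runs from (38,172) to (469,208), and the strip from (22,155) to (493,198). The side view shows the same, with the spice jar clear. Next I'll work out how far is left to push.

```bash
python3 - <<'E'
from h import *
a,b=crop((38,172),31),crop((469,208),31);s,e=crop((22,155),12),crop((493,198),12)
t=(s-e)[:2]/np.hypot(*(s-e)[:2]);n=np.array([t[1],-t[0]])
print(a,b,np.degrees(np.arctan2(*(a-b)[1::-1])),[n@(q[:2]-e[:2]) for q in(a,b)])
y=np.array([.0698,.9976]);x=np.array([.9976,-.0698]);T=np.array([555.5,51.])
print([x@(q[:2]-T) for q in(a,b)],x@(s[:2]-T),x@(e[:2]-T))
# strip dark line by column fit from the first picture
g=cv2.imread("pics/top0.png").astype(float)
V=[];U=[]
for u in list(range(222,232))+list(range(258,270))+list(range(298,310))+list(range(334,346)):
    v0=140+155/3.7+(u-215-6)*43/471;r=np.arange(int(v0)-3,int(v0)+5);k=g[r,u,1];d=np.clip(k.max()-15-k,0,None)
    U.append(u);V.append((r*d).sum()/d.sum())
p=np.polyfit(U,V,1);print(np.std(np.polyval(p,U)-V));q=[w((u,np.polyval(p,u)),12) for u in(222,346)]
print(q,np.degrees(np.arctan2(*(q[0]-q[1])[1::-1])),[x@(z[:2]-T) for z in q])
E
```

```text
[596.3 252.7  31. ] [ 571.4 -146.8   31. ] 86.42447871925854 [np.float64(-17.62730570145281), np.float64(-14.497217686382918)]
[np.float64(26.64623926027937), np.float64(29.628180967553703)] 44.282391605178546 44.11754011360706
0.6799279609947481
[array([614.7, 268.5,  12. ]), array([ 582.2, -164. ,   12. ])] 85.7050935070267 [np.float64(43.867489327632406), np.float64(41.65307141057264)]
```

```bash
python3 -m crank '[[0,3,0,0,0],[0,6,0,0,0],[0,9,0,0,0],[0,11,0,0,0],[0,13,0,0,0],[0,14,0,0,0],[0,14,0,0,0],[0,14,0,0,0],[0,14,0,0,0]]'
python3 -m crank '[[0,-2,0,0,0],[0,-6,0,0,0],[0,-15,0,0,0],[0,-25,0,0,0],[0,-40,0,0,0],[0,-55,-5,0,0],[0,-65,-35,0,0],[0,-70,-70,0,0],[0,-75,-110,0,0],[0,-75,-115,0,0]]'; python3 -m crank '[[0,0,0,0,0],[0,0,0,0,0]]'
```

```text
t: 8.33
eef_pos: [569.4, 50.0, 57.3]
tcp_rot: [3.141, 0.0, 1.501]
ft_force: [-2.3, 0.4, -2.2]
opening: 0.231
grip_force: 30.0
t: 9.17
eef_pos: [494.6, 55.5, 177.6]
tcp_rot: [3.134, -0.0, 1.501]
ft_force: [1.9, 0.5, -1.7]
opening: 0.228
grip_force: 30.0
t: 9.33
eef_pos: [493.7, 55.3, 171.9]
tcp_rot: [3.141, 0.0, 1.501]
ft_force: [0.2, -0.2, -3.7]
opening: 0.231
grip_force: 30.0
```

```bash
python3 -m crank '[[-32,5,0,6.5,0],[-65,10,0,13,0],[-98,15,0,19.5,0],[-130,20,0,26,0],[-162,25,0,32.5,0],[-195,30,0,39,0],[-228,35,0,45.5,0],[-260,41,0,52,0],[-293,46,0,58.5,0],[-326,51,0,65,0]]'
```

```text
t: 10.17
eef_pos: [521.6, -274.8, 169.6]
tcp_rot: [-3.139, 0.002, 0.361]
ft_force: [0.8, 0.3, -2.9]
opening: 0.231
grip_force: 30.0
```

```bash
python3 - <<'E'
from h import *
c=env.read_camera("top");i=c["img"][140:275,215:430];cv2.imwrite("pics/top3.png",c["img"])
cv2.imwrite("pics/crop3.png",cv2.resize(i,None,fx=3.7,fy=3.7,interpolation=cv2.INTER_CUBIC))
s=env.state();print(s["eef_pos"],s["tcp_rot"][2])
E
```

```text
[ 522.4 -280.2  169.7] 0.34965952050061855
```

View pics/crop3.png

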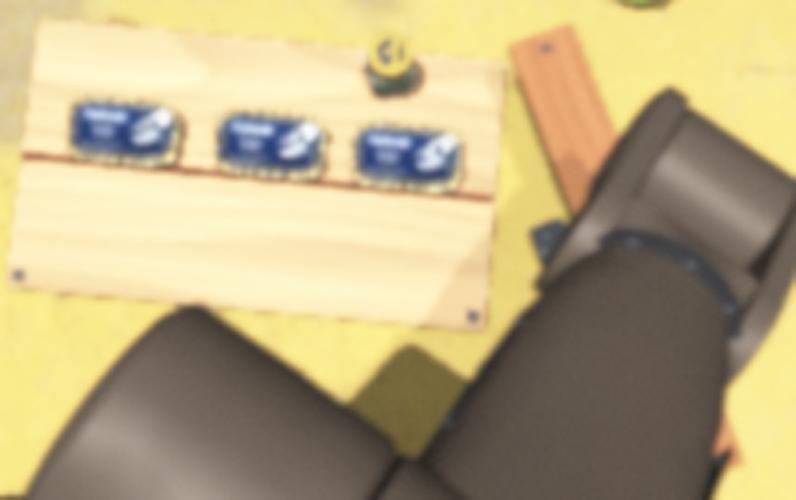

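The row is straight: tin centres at about (126,131), (271,145), (409,157), with near sides along the strip. The spice jar hasn't moved from (390,65). I'll check the numbers.

```bash
python3 - <<'E'
from h import *
s,e=crop((22,155),12),crop((493,198),12);t=(s-e)[:2]/np.hypot(*(s-e)[:2]);n=np.array([t[1],-t[0]])
for p in((126,131),(271,145),(409,157)): print(n@(crop(p,37)-e)[:2])
g=cv2.imread("pics/top3.png");m=((g[...,0].astype(int)-g[...,2]>25)&(g[...,0]>60)).astype(np.uint8);m[:150]=0;m[200:]=0;m[:,:225]=0;m[:,345:]=0
k,l,st,ce=cv2.connectedComponentsWithStats(cv2.morphologyEx(m,cv2.MORPH_CLOSE,np.ones((5,5))))
for i in range(1,k):
    if st[i,4]>100: q=w(ce[i],37);print(st[i,4],ce[i],q,n@(q-e)[:2])
E
```

```text
27.19027506327536
26.469186405372355
27.02391935141235
254 [247.  174.7] [636.5 177.9  37. ] 27.73365067046693
255 [286.5 178.3] [627.   42.3  37. ] 27.71907187119585
252 [324.  181.7] [618.  -86.1  37. ] 27.759314830378017
```

Blobs give equal offsets (27.7 mm by camera, about 30 after the measured camera bias), so the row is good. Now I'll lay the ruler down.

```bash
python3 -m crank '[[-6,20,0,6,0],[-12,45,0,12,0],[-18,65,0,18,0],[-22,80,0,23,0],[-24,88,0,25.7,0],[-24,88,20,25.7,0],[-24,88,50,25.7,0],[-24,88,80,25.7,0],[-24,88,100,25.7,0],[-24,88,105,25.7,0]]';python3 -m crank '[[0,0,0,0,0],[0,0,0,0,0],[0,0,0,0,0],[0,0,0,0,0]]'
```

```text
t: 11.05
eef_pos: [529.4, -362.5, 61.3]
tcp_rot: [-3.137, 0.007, -0.082]
ft_force: [-0.6, 0.1, -3.5]
opening: 0.228
grip_force: 30.0
t: 11.38
eef_pos: [532.0, -364.6, 68.6]
tcp_rot: [3.14, -0.002, -0.082]
ft_force: [-0.1, 0.6, -1.6]
opening: 0.232
grip_force: 30.0
```

```bash
python3 -m crank '[[0,0,8,0,0],[0,0,15,0,0],[0,0,20,0,0],[0,0,23,0,0],[0,0,25,0,0],[0,0,25.5,0,0],[0,0,25.5,0,0],[0,0,25.5,0,0],[0,0,25.5,0,0]]'
```

```text
t: 12.13
eef_pos: [531.3, -364.0, 42.3]
tcp_rot: [-3.141, 0.0, -0.082]
ft_force: [-3.6, 2.7, 5.2]
opening: 0.226
grip_force: 30.0
```

Contact: the upward force is now 5.2 N. Release and rise.

```bash
python3 -m crank '[[0,0,0,0,95],[0,0,0,0,95],[0,0,0,0,95],[0,0,0,0,95],[0,0,0,0,95],[0,0,0,0,95],[0,0,0,0,95],[0,0,0,0,95],[0,0,0,0,95],[0,0,0,0,95]]';python3 -m crank '[[0,0,-15,0,95],[0,0,-40,0,95],[0,0,-75,0,95],[0,0,-110,0,95],[0,0,-140,0,95],[0,0,-170,0,95],[0,0,-170,0,95],[0,0,-170,0,95],[0,0,-170,0,95],[0,0,-170,0,95]]'
python3 - <<'E'
from h import *
for n in("side","top"):
    c=env.read_camera(n)["img"];cv2.imwrite(f"pics/{n}4.png",c)
cv2.imwrite("pics/s4.png",cv2.resize(env.read_camera("side")["img"][130:330,200:460],None,fx=3,fy=3,interpolation=cv2.INTER_CUBIC))
E
```

```text
t: 12.97
eef_pos: [531.6, -364.2, 41.8]
tcp_rot: [3.141, -0.0, -0.082]
ft_force: [0.6, 0.8, 0.2]
opening: 0.876
grip_force: 0.0
t: 13.8
eef_pos: [531.2, -363.9, 210.4]
tcp_rot: [-3.14, 0.002, -0.082]
ft_force: [0.6, 0.3, -0.5]
opening: 0.999
grip_force: 0.0
```

View pics/s4.png

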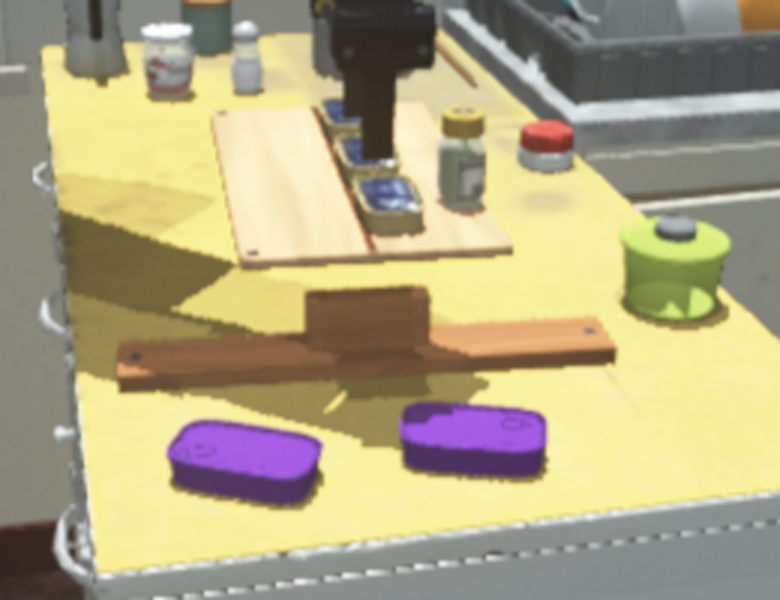

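View pics/top4.png

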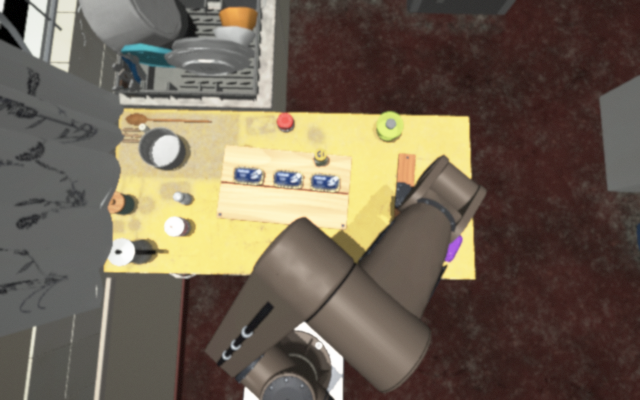

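The ruler lies flat at (365,345) in the side crop, clear of the board. The tins are in a row on the strip and the jars are still where they stood.

```bash
python3 -c "
from cell import env
print(env.job_done())"
```

```text
the job is handed in; nothing more can be done
None
```

I handed the job in at about 14 s: the three tins stand in a straight row with their near sides along the strip (about 1 mm by my estimate), the jars were not touched, and the straightedge lies flat on the worktop right of the board.

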